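# Fetch the jar from behind the front row and put the row back

## Robot

A 6-joint arm with a two-finger parallel gripper is mounted at the origin on a cart in front of the work surface, level with it; the furniture and walls round the work are solid. World frame = base frame: x ahead of the robot, y to its left, z up, the work surface at z = 0. Lengths are in m, angles in rad, forces in N, time in s.
With the tool pointing down it reaches from about 0.3 to 0.75 m from the base axis. Payload 8.5 kg.
Tool frame: the origin (TCP) lies at the very end of the fingers, on their centre line; the grasp point (between the pads) lies 19 mm behind it; z points along the fingers, y is the direction in which the jaws open and shut (so a half turn about z gives the same grasp; the last joint's range is limited). The gripper opens to 88 mm and grips with 3 to 60 N. Pads are 18 mm wide; open, the fingers measure 123 mm over their backs; the gripper's body (75 mm by 187 mm) begins 45 mm behind the grasp point.
Start: joints at [-1.365, 0.381, 1.297, -0, 1.464, -0.215], TCP at [0.225, -0.502, 0.239] pointing down, gripper open.
Joint ranges: [-3.11, 3.11], [-0.89, 2.33], [0.22, 2.48], [-1.42, 4.56], [0.17, 2.85], [-2.88, 2.88]. Speed limits (rad/s): [2.39, 2.39, 3.14, 3.14, 3.14, 3.14].

## Interface

Orientations are given as a rotation vector (axis times angle).
In Python, from bench import r gives the robot as it stands. The module is installed in compiled form; this text tells all that it offers. Calls block until the motion is done:
- r.move_to(position, orientation): joint-space move of the TCP to a pose.
- r.move_straight(position, frame=None, velocity=0.15, stop_force=None): straight line of the TCP; frame=None keeps the orientation; velocity is the mean speed in m/s. With stop_force (N) it stops when the force on the tool has changed by that much, and returns True; else False.
- r.movej(angles): joint-space move.
- r.gripper_open() and r.close_gripper(force=None): open the fingers fully, or close them until they stop; force is the grip in N (None keeps the last).
- r.wait(seconds).
- r.solve_ik(position, orientation): joint angles nearest the present ones, or None.
- r.capture(name): name is "scene" or "top" or "wrist"; returns the picture (400x640x3 uint8, red, green, blue); there is no depth.
- r.calibration(name): a dict with "fx", "fy", "cx", "cy" (pixels), "dist_coeffs" ([k1, k2, p1, p2, k3] as OpenCV has them; the pictures are not rectified), "rvec" (rotation vector, rad) and "tvec" (3), from world to camera coordinates, as OpenCV has them. Camera axes: x right, y down, z forward; pixel columns grow to the right and rows downward; lengths in m; the calibration is good to about 2 mm. A picture is of the moment at which its call begins: read the wrist's pose just before it. calibration takes no time and is no camera call; for the wrist camera it gives the pose at the moment of the call.
A pose or a line that the arm cannot do raises r.PlanningError and nothing moves.
- r.hand_in(): hands the job in, once; it reports no verdict.
Trained networks look in the newest picture that a camera, given by its name, has taken for a name from the list of things; names that differ only in an ending like _2 or _b are one class to them, and where a whole thing is asked for, a point or a joint stands for the part that bears it (a point fixed in the world has none). Each returns a list of dicts, best first, with "score" (0 to 1); they miss things now and then, are a little off and sometimes report something else, mostly with a low value. They report only what shows in the picture. A call takes as long as a camera call. They do not tell look-alikes from the thing itself.
- r.outline_of(camera, target): "pixels" (400x640 bool, what is visible of it).
- r.landmark_of(camera, target): "centre" ([x, y, z] in m, in world coordinates, good to about 4 mm: a listed point, or the origin of a listed thing).
Readings, each from a call of its own:
- r.current_t(): time.
- r.current_joints(): joint angles.
- r.current_joint_vel(): joint speeds.
- r.current_joint_torque(): joint torques, N m.
- r.current_tcp_pos(): TCP position.
- r.current_tool_rot(): TCP orientation.
- r.current_contact_force(): force on the tool from outside, world axes, zero at the start.
- r.current_torque(): the same for the moment, N m.
- r.current_opening(): opening from 0.0 (shut) to 1.0 (fully open).
Only numpy, scipy, OpenCV 4.12 (cv2) and the standard library are available. Lean on these libraries where they do the work, as an engineer would, in place of code of your own. Each camera call takes 0.05 s, during which the arm holds its last target.

## Task

A customer wants the red jar that stands behind the orange and the dark purple jar on the wooden display stand. First stand the orange and the dark purple jar clear on the serving board at the side; then, while both wait there, set the red jar in the middle of the round cork mat; last, put the orange and the dark purple jar back on the stand, each exactly on the spot where it stood. Keep the jars upright and let go of them, and leave the bell and the stamp where they are.

Things in the scene. Friction and masses are not known exactly. Their poses are not given: they have to be found in the camera images.
- apricot_center (a point): closed round jar, orange contents, gold-coloured lid. Upright cylinder 66 mm in diameter, 88 mm tall. This point: on its axis, half-way up (44 mm above its foot); z up. About 0.3 kg. At the start on the left or right front spot of the display stand.
- plum_center (a point): closed round jar, dark purple contents, white lid. Upright cylinder 66 mm in diameter, 88 mm tall. This point: on its axis, half-way up (44 mm above its foot); z up. About 0.3 kg. At the start on the other front spot of the display stand.
- berry_center (a point): closed round jar, red contents, white lid. Upright cylinder 60 mm in diameter, 72 mm tall. This point: on its axis, half-way up (36 mm above its foot); z up. About 0.3 kg. At the start on the back spot of the display stand, behind and between the other two, with only about 6 mm to the back board and to each front jar.
- stand: light wooden display stand, fixed; base 146 (x) by 222 (y) mm, top 12 mm above the worktop. Origin: centre of its underside; x to its back, y to its left, z up. Back board: front face at x +56 mm, 72 mm high, with 51 mm high wings forward to x +32 at y +-101 to +-111. Dark round spots, flush, each with a jar centred on it at the start: front (x -15, y +60) and (x -15, y -60), back (x +20, y 0).
- side_board: plain light wooden serving board lying flat and empty on the worktop, fixed, 130 (x) by 200 (y) mm and 14 mm thick. Origin: centre of its underside; y is its long direction, z up. It lies on the left or the right of the display stand.
- mat: round cork mat with a black edge lying empty on the worktop, fixed, 110 mm in diameter, 6 mm thick. Origin: centre of its underside; z up. It lies on the side of the display stand where the board is not.
- bell: call bell with a steel dome on a black foot, loose, 84 mm in diameter, 50 mm tall, on the worktop in front of the stand; a bystander. Origin: centre of its underside.
- stamp: wooden hand stamp with a round grip, loose, 26 x 46 mm and 71 mm tall, upright on the worktop in front of the stand; a bystander. Origin: centre of its underside.
There are look-alikes about, which are no part of the job. Leave any pink or turquoise look-alike of the part that bears berry_center alone.

How it is judged:
By the outcome, as a careful person would: the job done as asked, in the order asked, and still so for the second after the job is handed in, with the robot touching nothing.
It also fails if it takes over 122 s, if anything falls off the work surface, if the arm or the gripper's body presses on something with over 40 N, if the wrist force passes 120 N, or if a joint passes its speed limit or range.

## Working session

There is one attempt and no reset: what is moved stays moved. The work goes in short steps, each a Python script; the robot and the scene stay as the last script left them, time stands still between calls to the robot, and variables do not carry over. Pictures are saved under pics/ and viewed, and the job is handed in when it is done.

```bash
mkdir -p pics; ls; python3 - <<'E'
from bench import r
import cv2
print(r.current_t(), r.current_tool_rot(), r.current_tcp_pos())
for c in ["scene","top","wrist"]:
    im=r.capture(c); cv2.imwrite(f"pics/{c}0.png",im[:,:,::-1])
    k=r.calibration(c); print(c,{a:[round(float(x),4) for x in (b if hasattr(b,'__len__') else [b])] for a,b in k.items()})
    for n in ["apricot_center","plum_center","berry_center","stand","side_board","mat","bell","stamp"]:
        try:
            for d in r.landmark_of(c,n)[:4]: print(c,n,[round(float(x),4) for x in d["centre"]],round(d["score"],2))
        except Exception as e: print(c,n,e)
print(r.current_t())
E
```

```text
pics
0.0 [-3.07087943e+00 -6.55869579e-01 -1.65887129e-05] [ 0.22462377 -0.50174094  0.23813711]
scene {'fx': [494.8731], 'fy': [494.8731], 'cx': [320.9775], 'cy': [200.0418], 'dist_coeffs': [-0.064, 0.0, 0.0, 0.0, 0.0], 'rvec': [0.8235, -2.2808, 1.3632], 'tvec': [0.3867, 0.2182, 1.1325]}
scene apricot_center [0.5838, -0.0626, 0.0561] 0.56
scene plum_center [0.5725, 0.0634, 0.0526] 0.84
scene plum_center [0.4683, 0.3295, 0.0023] 0.42
scene berry_center [0.6152, 0.1889, 0.0369] 0.89
scene berry_center [0.4961, 0.1807, 0.03] 0.79
scene berry_center [0.6135, 0.0023, 0.0481] 0.61
scene stand [0.5951, 0.0006, 0.0033] 0.93
scene stand [0.5002, -0.3237, -0.0006] 0.24
scene side_board [0.5013, -0.3228, 0.0017] 0.88
scene mat [0.4684, 0.3282, 0.0025] 0.82
scene bell [0.4047, -0.0642, 0.0004] 0.65
scene stamp [0.408, 0.0823, 0.0008] 0.87
top {'fx': [457.9154], 'fy': [457.9154], 'cx': [322.7294], 'cy': [199.592], 'dist_coeffs': [-0.0811, 0.0, 0.0, 0.0, 0.0], 'rvec': [2.0986, -2.1526, 0.1475], 'tvec': [0.0378, 0.5153, 1.1261]}
top apricot_center [0.5822, -0.0646, 0.0583] 0.91
top plum_center [0.5754, 0.0577, 0.0562] 0.86
top berry_center [0.4948, 0.1759, 0.0398] 0.86
top berry_center [0.616, 0.0043, 0.0488] 0.77
top berry_center [0.6125, 0.191, 0.0361] 0.63
top stand [0.5983, -0.0012, -0.0013] 0.59
top side_board [0.5015, -0.3209, 0.0013] 0.67
top mat [0.4708, 0.3265, -0.0005] 0.9
top mat [0.5966, 0.004, 0.0007] 0.34
top bell [0.4063, -0.0661, 0.002] 0.8
top stamp [0.4058, 0.0797, -0.0064] 0.59
wrist {'fx': [314.7202], 'fy': [314.7202], 'cx': [318.3016], 'cy': [199.1433], 'dist_coeffs': [-0.0397, 0.0, 0.0, 0.0, 0.0], 'rvec': [-2.446, 1.5849, 0.2078], 'tvec': [-0.5502, -0.0356, 0.388]}
1.35
```

View pics/scene0.png

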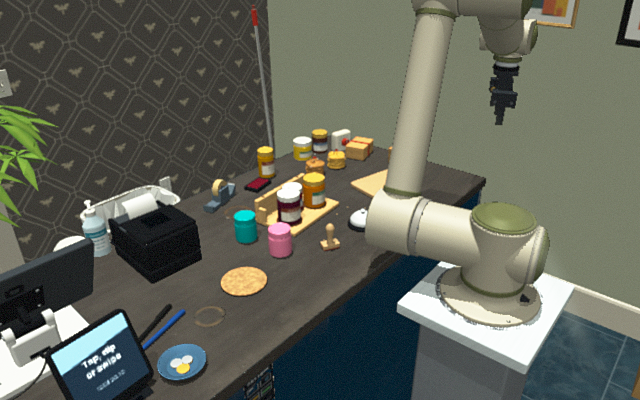

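View pics/top0.png

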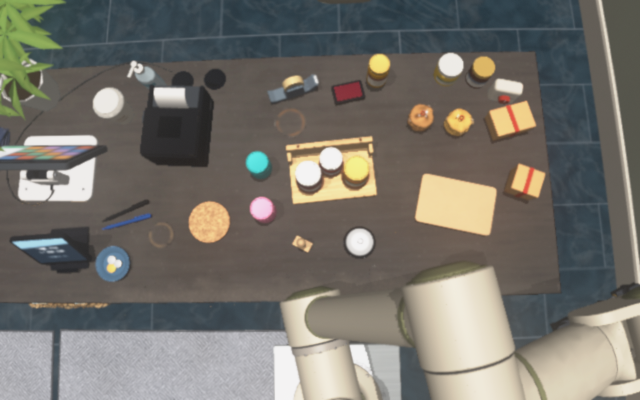

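View pics/wrist0.png

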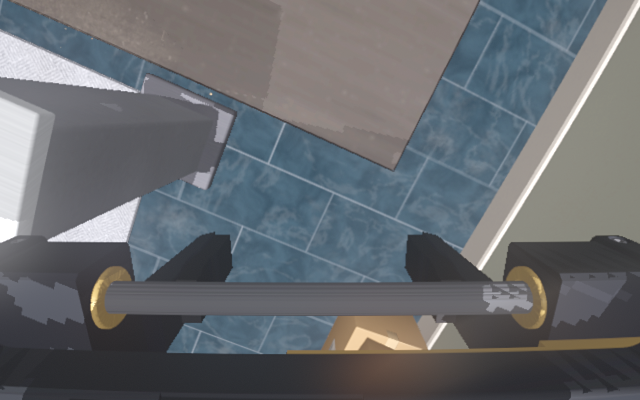

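The scene shows the stand with apricot on the right (-y) front spot, plum on the left, and red behind. The pink jar (scene 280,240) and the turquoise jar (245,227) are look-alikes. The board is on the right and the mat on the left. Next I'll take closer wrist views.

```bash
cat > h.py <<'E'
from bench import r
import numpy as np, cv2
from scipy.spatial.transform import Rotation as Ro
def ori(deg):
    a=np.radians(deg); c,s=np.cos(a),np.sin(a)
    return Ro.from_matrix(np.array([[-s,c,0],[c,s,0],[0,0,-1]]).T).as_rotvec()
def best(p,deg):
    q0=np.array(r.current_joints()); out=[]
    for d in (deg,deg+180):
        q=r.solve_ik(p,ori(d))
        if q is not None: out.append((np.abs(np.array(q)-q0).max(),d,np.array(q)))
    return min(out,key=lambda t:t[0])
def cam(n):
    k=r.calibration(n); K=np.array([[k['fx'],0,k['cx']],[0,k['fy'],k['cy']],[0,0,1.]])
    return K,np.array(k['dist_coeffs'],float),np.array(k['rvec'],float),np.array(k['tvec'],float)
def proj(c,P): return cv2.projectPoints(np.array(P,float).reshape(-1,3),c[2],c[3],c[0],c[1])[0].reshape(-1,2)
def back(c,uv,z):
    u=cv2.undistortPoints(np.array(uv,float).reshape(-1,1,2),c[0],c[1]).reshape(-1,2)
    R=Ro.from_rotvec(c[2]).as_matrix(); C=-R.T@c[3]
    d=np.c_[u,np.ones(len(u))]@R
    return C+d*((z-C[2])/d[:,2])[:,None]
def snap(n,f):
    c=cam(n); im=r.capture(n); cv2.imwrite(f"pics/{f}.png",im[:,:,::-1]); return c,im
E
python3 - <<'E'
from h import *
for n in ["top","scene"]:
    c,_=snap(n,n+"1")
    for t,z in [("mat",.006),("side_board",.014)]:
        for o in r.outline_of(n,t)[:1]:
            cs=max(cv2.findContours(o["pixels"].astype('uint8'),0,1)[0],key=cv2.contourArea).reshape(-1,2)
            W=back(c,cs,z)[:,:2].astype('float32')
            print(n,t,round(o["score"],2), "circ",cv2.minEnclosingCircle(W),"rect",cv2.minAreaRect(W))
p=[.50,0,.33]
b=best(p,4); print(b, r.current_t())
r.move_to(p,ori(b[1])); print(r.current_t())
c,im=snap("wrist","w1")
for n in ["apricot_center","plum_center","berry_center","stand"]:
    for d in r.landmark_of("wrist",n)[:3]: print(n,np.round(d["centre"],4),round(d["score"],2))
print(r.current_tcp_pos(), r.current_t())
E
```

```text
top mat 0.8 circ ((0.47174280881881714, 0.3268783688545227), 0.055909186601638794) rect ((0.47082197666168213, 0.3263309597969055), (0.10683391988277435, 0.10499806702136993), 0.49352359771728516)
top side_board 0.75 circ ((0.499869704246521, -0.3204805254936218), 0.11399412900209427) rect ((0.49983254075050354, -0.32014352083206177), (0.20018447935581207, 0.13253679871559143), 76.5989990234375)
scene mat 0.6 circ ((0.47015559673309326, 0.32765692472457886), 0.0605611689388752) rect ((0.46979665756225586, 0.32754582166671753), (0.11127381771802902, 0.11271325498819351), 39.80159378051758)
scene side_board 0.88 circ ((0.5119151473045349, -0.29629960656166077), 0.10214563459157944) rect ((0.5397120118141174, -0.29105961322784424), (0.10406599193811417, 0.20170040428638458), 10.675644874572754)
(np.float64(1.1280661805844907), 4, array([-2.37218568e-01,  2.39679981e-01,  1.24312077e+00, -4.44089210e-16,
        1.65879190e+00, -3.07031738e-01])) 1.65
3.7333
apricot_center [ 0.582 -0.063  0.057] 0.76
berry_center [0.6106 0.0033 0.0451] 0.9
berry_center [0.4941 0.1814 0.0357] 0.78
berry_center [ 0.5829 -0.0603  0.0563] 0.73
stand [ 0.5963 -0.0007  0.0012] 0.91
stand [ 0.4099  0.0774 -0.0037] 0.43
[ 5.00021171e-01 -4.20848604e-04  3.29892898e-01] 3.9833
```

View pics/w1.png

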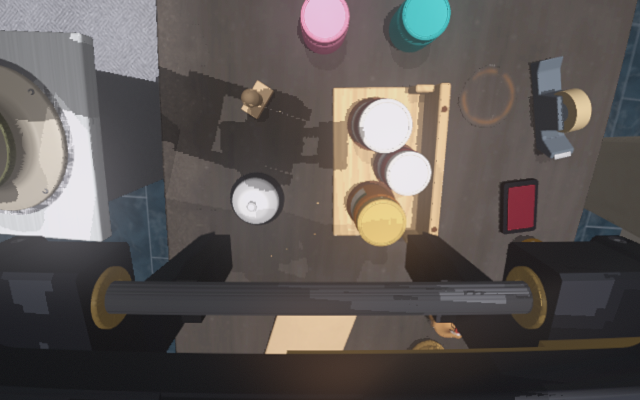

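The wrist view shows the plum lid at (383,125), the berry lid at (404,172) and the apricot lid at (381,222). The stand's front edge is at u≈333. Next I'll fit the lids and the stand front edge precisely.

```bash
python3 - <<'E'
from h import *
im=cv2.imread("pics/w1.png")
c=cam("wrist")
cr=im[70:260,310:470]; cv2.imwrite("pics/w1c.png",cv2.resize(cr,None,fx=3.1,fy=3.1,interpolation=cv2.INTER_CUBIC))
hsv=cv2.cvtColor(im,cv2.COLOR_BGR2HSV)
white=((hsv[...,1]<45)&(hsv[...,2]>130)).astype('uint8')
gold=((hsv[...,0]>18)&(hsv[...,0]<32)&(hsv[...,1]>130)&(hsv[...,2]>140)).astype('uint8')
for nm,m,z,seed in [("plum",white,.1,(383,125)),("berry",white,.084,(404,172)),("apr",gold,.1,(381,222))]:
    mm=np.zeros_like(m); cv2.circle(mm,seed,32 if nm!="berry" else 24,1,-1)
    n,l,st,ce=cv2.connectedComponentsWithStats(m&mm)
    i=1+np.argmax(st[1:,4]); k=max(cv2.findContours((l==i).astype('uint8'),0,1)[0],key=cv2.contourArea)
    W=back(c,cv2.convexHull(k).reshape(-1,2),z)[:,:2].astype('float32')
    print(nm,st[i],cv2.minEnclosingCircle(W),cv2.fitEllipse(W))
E
```

```text
plum [ 359   98   54   59 2353] ((0.5736840963363647, 0.0568939745426178), 0.03341288864612579) ((0.5739675760269165, 0.05826146528124809), (0.06266213953495026, 0.06460419297218323), 9.93725872039795)
berry [ 385  151   44   45 1532] ((0.6108792424201965, 0.0023654750548303127), 0.02935299649834633) ((0.6113080978393555, 0.0027609122917056084), (0.054090213030576706, 0.058508217334747314), 21.10689353942871)Traceback (most recent call last):
  File "<stdin>", line 11, in <module>
    return _wrapfunc(a, 'argmax', axis=axis, out=out, **kwds)
    return bound(*args, **kwds)
ValueError: attempt to get argmax of an empty sequence
```

View pics/w1c.png

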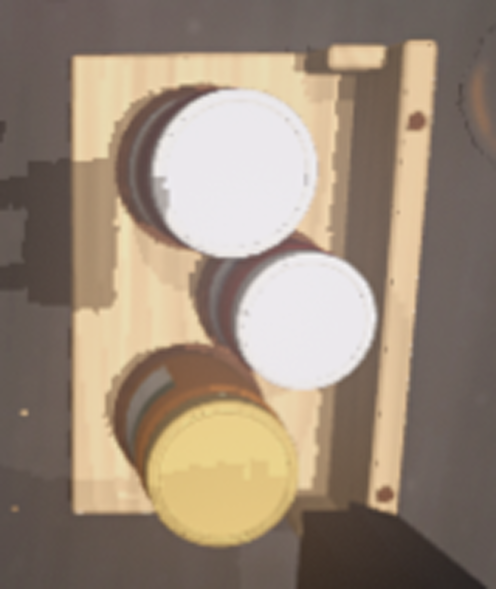

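```bash
python3 - <<'E'
from h import *
from scipy.optimize import least_squares
c=cam("wrist")
px=np.array([[72,55],[73,514],[234,173],[306,320],[222,472]])/3.1+[310,70]-.0
z=[.012,.012,.1,.084,.1]
W=np.array([back(c,[p],zz)[0] for p,zz in zip(px,z)])
M=np.array([[-.073,.111],[-.073,-.111],[-.015,.06],[.02,0],[-.015,-.06]])
def f(p,M=M,W=W):
    a=p[2];R=np.array([[np.cos(a),-np.sin(a)],[np.sin(a),np.cos(a)]]);return (M@R.T+p[:2]-W[:,:2]).ravel()
s=least_squares(f,[.595,0,.07]); print(W.round(4)); print(s.x,np.degrees(s.x[2])); print((s.fun.reshape(-1,2)*1000).round(1))
i=[0,1]; s2=least_squares(lambda p:f(p,M[i],W[i]),[.595,0,.07]);print(s2.x)
i=[2,3,4]; s2=least_squares(lambda p:f(p,M[i],W[i]),[.595,0,.07]);print(s2.x)
a=s.x[2];R=np.array([[np.cos(a),-np.sin(a)],[np.sin(a),np.cos(a)]]);print(M@R.T+s.x[:2])
E
```

```text
[[ 0.5135  0.104   0.012 ]
 [ 0.5319 -0.1163  0.012 ]
 [ 0.5743  0.0589  0.1   ]
 [ 0.6142  0.0026  0.084 ]
 [ 0.584  -0.0595  0.1   ]]
[0.59466176 0.00061195 0.08558526] 4.903674046160091
[[-1.   1. ]
 [-0.5  0.1]
 [ 0.3  0.2]
 [ 0.4 -0.3]
 [ 0.8 -1. ]]
[ 5.95438612e-01 -8.85262678e-05  8.33492215e-02]
[0.59415406 0.00095842 0.08195115]
[[ 0.51244059  0.10496557]
 [ 0.53141733 -0.11622187]
 [ 0.57458782  0.05911012]
 [ 0.61458856  0.00232156]
 [ 0.58484551 -0.06045066]]
```

The residuals of the stand pose fit are at most 1 mm, giving a pose of (0.5947, 0.0006) with 4.9° yaw. Now I'll pick the apricot.

```bash
cat >> h.py <<'E'
ST=np.array([.5947,.0006]); YAW=4.9
def st(x,y):
    a=np.radians(YAW); return ST+np.array([x*np.cos(a)-y*np.sin(a), x*np.sin(a)+y*np.cos(a)])
def go(p,deg):
    b=best(p,deg); r.move_to(p,ori(b[1])); return b[1]
def pick(xy,zt,deg,force=25,hov=.09,lift=.20):
    go([*xy,zt+hov],deg)
    hit=r.move_straight([*xy,zt],velocity=.1,stop_force=8)
    print("down",hit,np.round(r.current_tcp_pos(),4),np.round(r.current_contact_force(),1))
    if hit: return False
    r.close_gripper(force); print("op",r.current_opening(),np.round(r.current_contact_force(),1),np.round(r.current_torque(),2))
    r.move_straight([*xy,lift],velocity=.12)
    print("lifted",r.current_opening(),np.round(r.current_contact_force(),1),r.current_t())
    return True
def place(xy,zt,deg,high=.20,rel=True):
    go([*xy,high],deg); r.move_straight([*xy,zt+.02],velocity=.12)
    print("pre",np.round(r.current_contact_force(),1))
    hit=r.move_straight([*xy,zt-.0015],velocity=.03,stop_force=5)
    print("placed",hit,np.round(r.current_tcp_pos(),4),np.round(r.current_contact_force(),1))
    if rel: release(zt)
def release(zt):
    r.gripper_open(); p=r.current_tcp_pos(); r.move_straight([p[0],p[1],zt+.1],velocity=.12)
    print("rel",r.current_opening(),r.current_t())
E
python3 - <<'E'
from h import *
print(pick(st(-.015,-.06),.055,YAW))
snap("wrist","w2"); snap("scene","s2"); print(r.current_t())
E
```

```text
down False [ 0.5852 -0.0605  0.0557] [-0.2 -0.8  0.6]
op 0.7399047378944121 [-0.7  0.2  2.9] [0.   0.14 0.02]
lifted 0.73981541813149 [-0.9  0.8 -3.3] 7.7167
True
7.8167
```

View pics/w2.png

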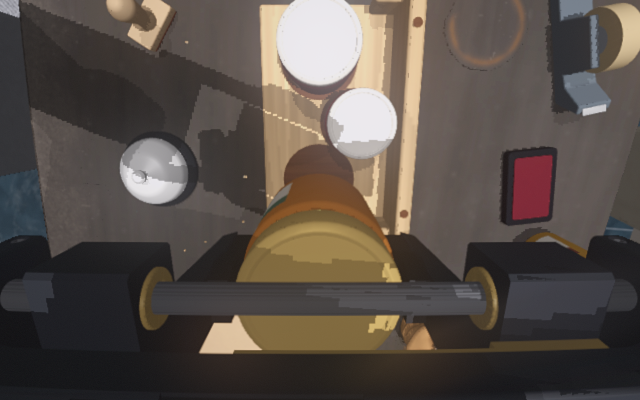

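View pics/s2.png

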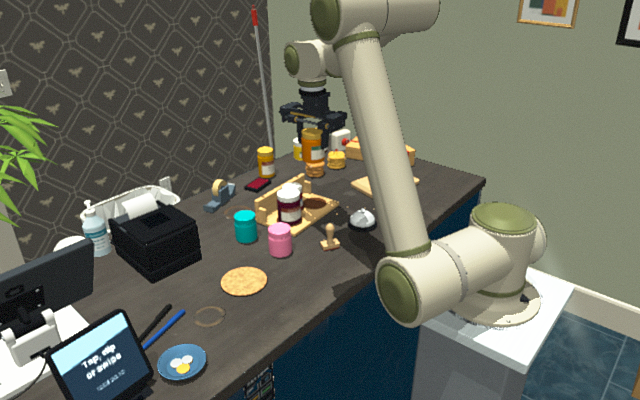

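The apricot jar is gripped (opening 65 mm) and lifted clean, and the spot is visible in the scene view. Next I'll place it on the far half of the board.

```bash
cat >> h.py <<'E'
BO=np.array([.500,-.3205]); BY=-13.4; U=np.array([.232,.973])
FAR=BO-.048*U; NEAR=BO+.048*U
E
python3 - <<'E'
from h import *
place(FAR,.057,BY)
snap("wrist","w3"); snap("top","t3"); print(r.current_t())
# pre-grasp view of stand spot & plum
go([*st(-.015,-.03),.25],YAW)
c,_=snap("wrist","w4"); np.save("c4.npy",np.array(c,dtype=object),allow_pickle=True); print(r.current_t())
E
```

```text
pre [-0.7 -0.1 -3.3]
placed True [ 0.4887 -0.367   0.0572] [-1.4  0.4  4.1]
rel 1.001219207257019 12.3583
12.4583
13.8583
```

View pics/w4.png

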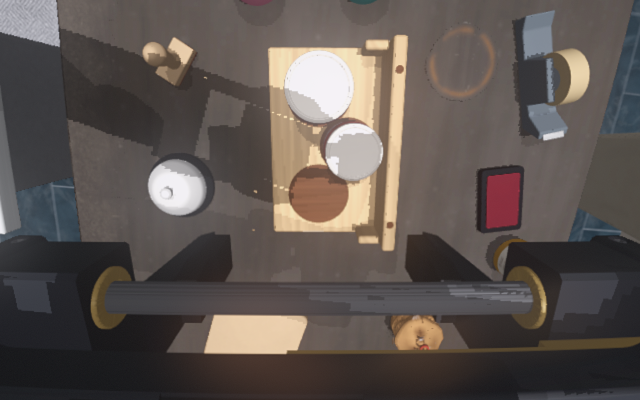

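View pics/w3.png

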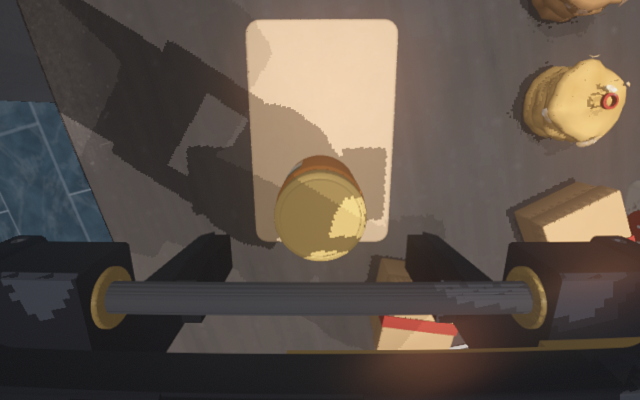

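View pics/t3.png

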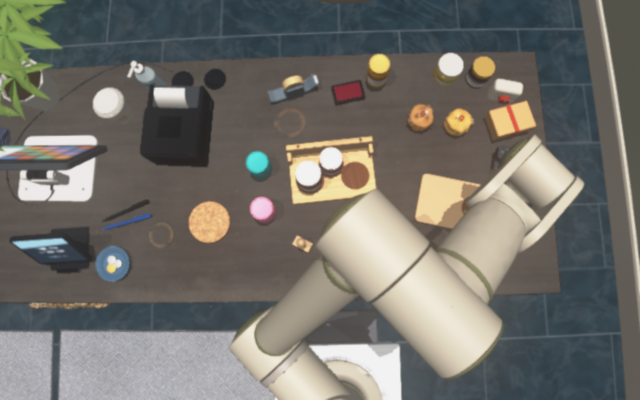

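The apricot jar stands on the board, whose edges align with the tool. In w4 the empty spot is at about (319,194). I'll measure it exactly.

```bash
python3 - <<'E'
from h import *
c=np.load("c4.npy",allow_pickle=True); c=[np.array(x,float) for x in c]
im=cv2.imread("pics/w4.png"); hsv=cv2.cvtColor(im,cv2.COLOR_BGR2HSV)
cr=im[150:240,260:400]; cv2.imwrite("pics/w4c.png",cv2.resize(cr,None,fx=5,fy=5,interpolation=cv2.INTER_CUBIC))
g=cv2.cvtColor(im,cv2.COLOR_BGR2GRAY)
m=((g<110)&(hsv[...,1]>90)).astype('uint8'); mm=np.zeros_like(m); cv2.circle(mm,(319,194),36,1,-1)
n,l,s,ce=cv2.connectedComponentsWithStats(m&mm); i=1+np.argmax(s[1:,4]); print(s[i])
k=max(cv2.findContours((l==i).astype('uint8'),0,1)[0],key=cv2.contourArea).reshape(-1,2)
k=k[(k[:,1]>185)|(k[:,0]<310)]  # visible rim
W=back(c,k,.012)[:,:2]
A=np.c_[2*W,np.ones(len(W))]; x=np.linalg.lstsq(A,(W**2).sum(1),rcond=None)[0]; R=np.sqrt(x[2]+x[:2]@x[:2])
print("spot",x[:2],R, "expected",st(-.015,-.06), np.abs(np.linalg.norm(W-x[:2],axis=1)-R).max())
print("corners",back(c,[[269,48],[275,233]],.012)[:,:2], st(-.073,.111),st(-.073,-.111))
print("lids",back(c,[[319.5,88]],.1),st(-.015,.06),back(c,[[353,152]],.084),st(.02,0))
print("proj spot exp",proj(c,[[*st(-.015,-.06),.012]]))
E
```

```text
[289 166  58  42 626]
spot [ 0.56610155 -0.05743483] 0.01885004005834668 expected [ 0.58487984 -0.06046197] 0.011586148351056778
corners [[ 0.51478527  0.10294284]
 [ 0.53276218 -0.1181928 ]] [0.51248551 0.10495889] [ 0.53144807 -0.11622976]
lids [[0.57553625 0.05764101 0.1       ]] [0.57462981 0.05909946] [[0.6134481  0.00193793 0.084     ]] [0.61462691 0.00230834]
proj spot exp [[318.72748866 193.29914344]]
```

View pics/w4c.png

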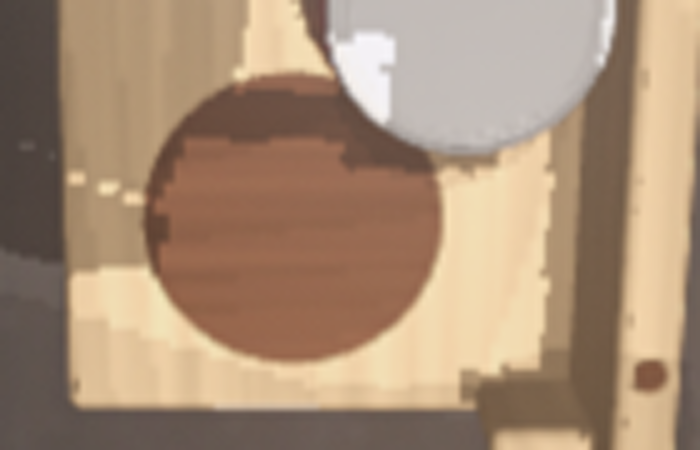

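The spot is measured at (318.8, 193.4) px against a predicted (318.7, 193.3), so the stand pose is confirmed to under 1 mm. Next is the plum.

```bash
python3 - <<'E'
from h import *
if pick(st(-.015,.06),.055,YAW):
    snap("wrist","w5")
    place(NEAR,.057,BY)
    snap("wrist","w6"); snap("scene","s6"); print(r.current_t())
E
```

```text
down False [0.575  0.059  0.0557] [ 0.5 -0.5 -0.1]
op 0.7437416602984877 [-0.6 -0.   1.7] [-0.02 -0.04 -0.04]
lifted 0.741033094755399 [-0.3  0.7 -1.8] 17.3417
pre [-0.1  0.1 -3.3]
placed True [ 0.5109 -0.2736  0.0572] [-0.2 -1.   4.6]
rel 0.9948790151030779 21.9833
22.0833
```

View pics/s6.png

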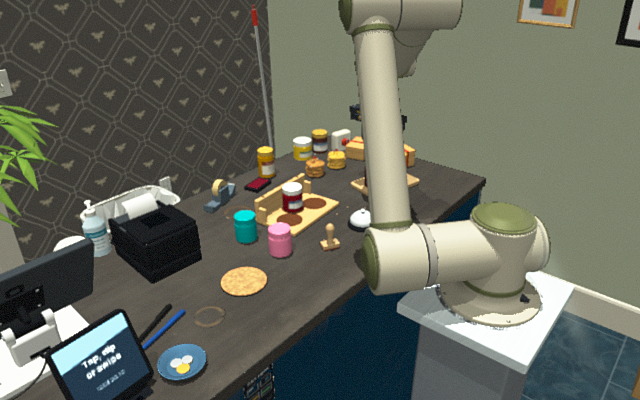

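View pics/w6.png

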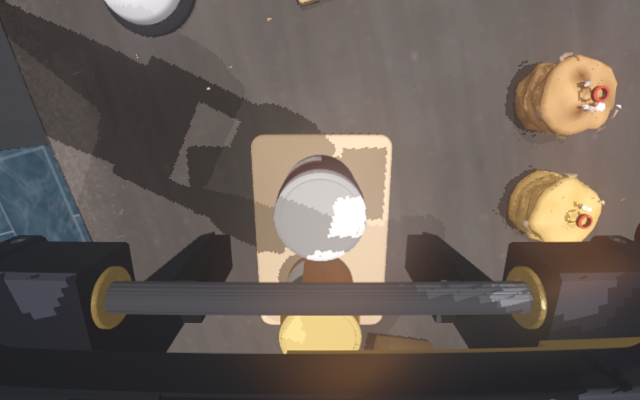

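Both jars stand clear on the board. Now I'll pick the berry with the jaws along the stand's y, and look at the mat on the way.

```bash
python3 - <<'E'
from h import *
b=best([*st(.02,0),.135],YAW+90); print(b[1])
if pick(st(.02,0),.045,YAW+90):
    snap("scene","s7")
    # look at mat: tool x pointing toward +y (deg 0) from y short of the mat
    d=go([.47,.22,.22],0); print(d)
    c,_=snap("wrist","w7"); np.save("c7.npy",np.array(c,dtype=object),allow_pickle=True)
    print(proj(c,[[.47,.327,.006]]), r.current_t())
    for o in r.outline_of("wrist","mat")[:1]:
        k=max(cv2.findContours(o["pixels"].astype('uint8'),0,1)[0],key=cv2.contourArea).reshape(-1,2)
        W=back(c,k,.006)[:,:2].astype('float32'); print(o["score"],cv2.minEnclosingCircle(W),cv2.fitEllipse(W))
    for d in r.landmark_of("wrist","mat")[:2]: print(d)
E
```

```text
94.9
down False [0.615  0.0022 0.0456] [0.1 0.2 0.4]
op 0.6720638667524046 [-0.   0.5  2.9] [ 0.09 -0.1   0.04]
lifted 0.6787118505768256 [ 0.3 -0.8 -2.5] 26.3667
0
[[318.26384985  75.7176913 ]] 28.25
0.66 ((0.4709506928920746, 0.32722970843315125), 0.0553705170750618) ((0.4711644947528839, 0.3276616930961609), (0.10755946487188339, 0.10862735658884048), 36.464263916015625)
{'centre': [0.4702, 0.328, -0.0036], 'score': 0.91}
```

View pics/w7.png

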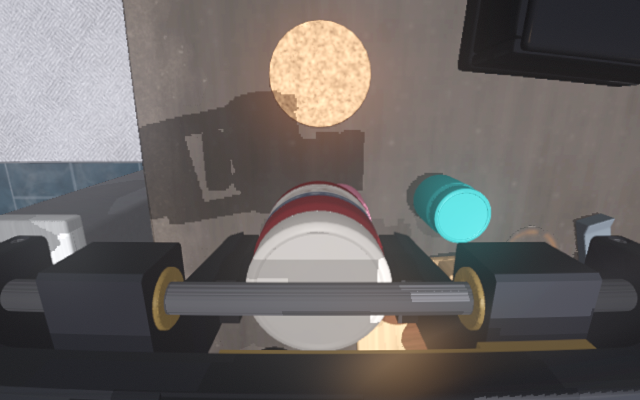

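View pics/s7.png

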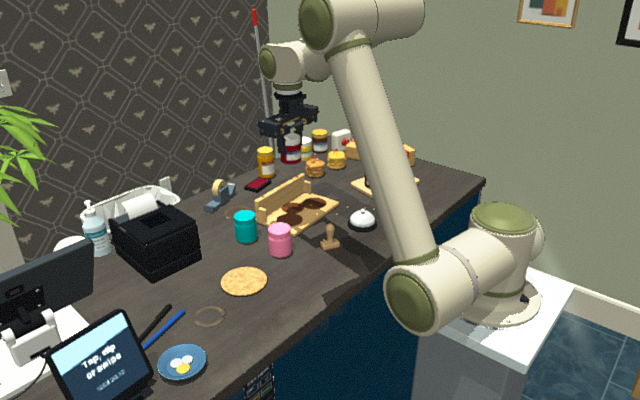

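The mat fits at (0.471, 0.3275), so I'll place the berry there, then return the plum and the apricot.

```bash
python3 - <<'E'
from h import *
place([.471,.3275],.039,0)
c,_=snap("wrist","w8")
for d in r.landmark_of("wrist","berry_center")[:3]: print(d)
# move to where the lid is visible next to mat, and look from scene
go([.45,.20,.25],0)
c,_=snap("wrist","w9"); snap("scene","s9"); print(proj(c,[[.471,.3275,.006],[.471,.3275,.078]]),r.current_t())
E
```

```text
pre [ 0.4 -0.9 -2.9]
placed True [0.4707 0.3274 0.0391] [-0.7 -0.   4.9]
rel 0.9973023364522047 32.4083
{'centre': [0.6154, 0.1872, 0.0335], 'score': 0.98}
{'centre': [0.4927, 0.1795, 0.0376], 'score': 0.91}
[[337.04344707  60.62453944]
 [341.37836227  47.70247111]] 33.325
```

View pics/w9.png

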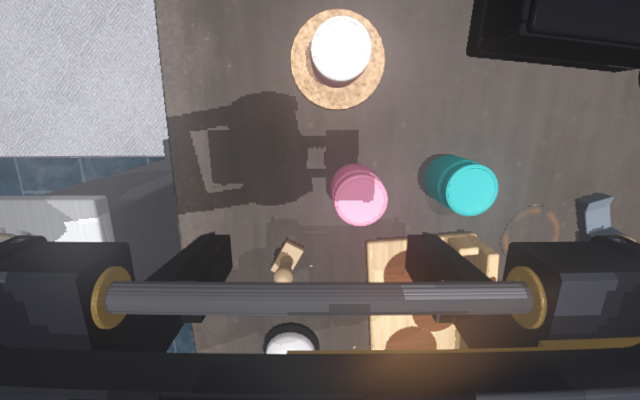

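View pics/s9.png

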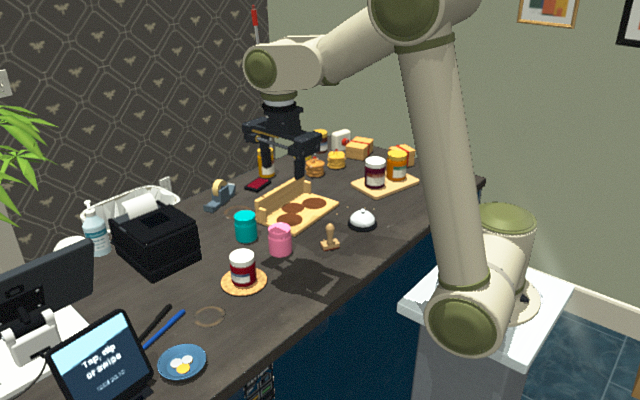

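The red jar's lid is at (341,48) px, exactly as predicted, so it is centred on the mat. With all the spots empty I'll take one check on the way.

```bash
python3 - <<'E'
from h import *
go([*st(-.015,-.03),.25],YAW)
c,im=snap("wrist","w10"); im=im[:,:,::-1].copy()
for x,y in [(-.015,.06),(-.015,-.06),(.02,0)]:
    p=st(x,y); rr=.033 if x<0 else .03
    t=np.linspace(0,2*np.pi,40); q=proj(c,np.c_[p[0]+rr*np.cos(t),p[1]+rr*np.sin(t),np.full(40,.012)])
    for u in q: cv2.circle(im,tuple(int(v) for v in np.round(u)),0,(0,255,0),-1)
    print(proj(c,[[*p,.012]]))
cr=im[40:250,260:420]; cv2.imwrite("pics/w10c.png",cv2.resize(cr,None,fx=2.85*1,fy=2.85,interpolation=cv2.INTER_NEAREST)); print(r.current_t())
E
```

```text
[[318.73676648  95.13752303]]
[[318.58346198 195.11592482]]
[[347.60330804 147.05967797]]
34.4083
```

View pics/w10c.png

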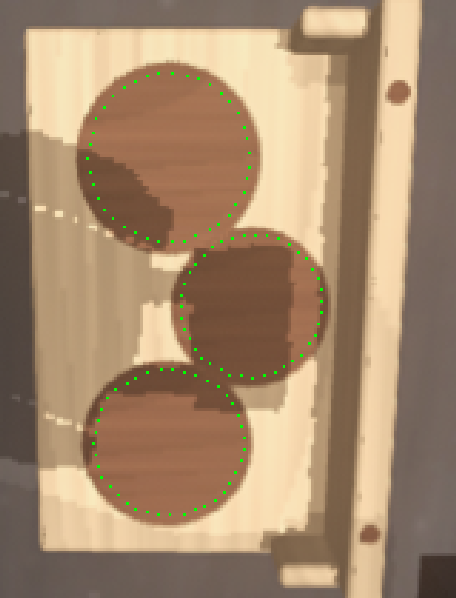

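All three predicted spots coincide with the picture to about 0.5 mm. Next I'll return the plum.

```bash
python3 - <<'E'
from h import *
print(best([*NEAR,.15],BY)[1])
if pick(NEAR,.057,BY):
    print(best([*st(-.015,.06),.2],YAW)[1])
    place(st(-.015,.06),.055,YAW)
    snap("wrist","w11"); snap("scene","s11"); print(r.current_t())
E
```

```text
-13.4
down False [ 0.5114 -0.274   0.0576] [ 0.1 -0.4 -0. ]
op 0.7407410571182417 [-0.4  0.7  2.4] [-0.01  0.01 -0.05]
lifted 0.7405169653360311 [ 0.7  0.4 -2.4] 38.325
4.9
pre [ 0.5 -0.  -3.2]
placed True [0.5744 0.0591 0.0552] [-0.5  0.3  3.7]
rel 1.0042900343029675 42.9333
43.0333
```

View pics/s11.png

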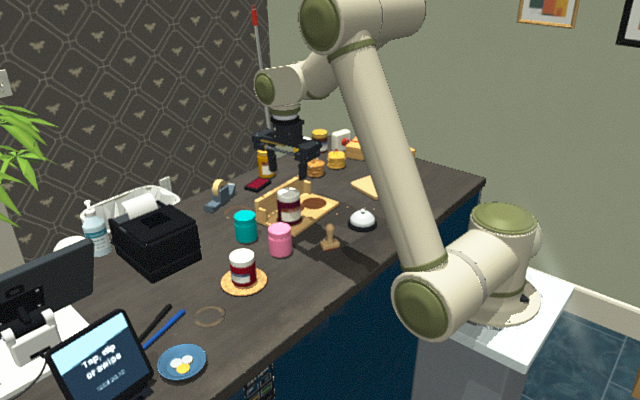

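View pics/w11.png

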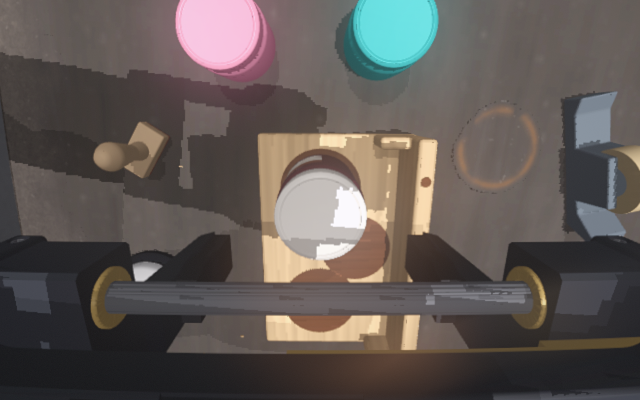

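The plum is back upright on its spot. Now the apricot.

```bash
python3 - <<'E'
from h import *
if pick(FAR,.057,BY):
    print(best([*st(-.015,-.06),.2],YAW)[1])
    place(st(-.015,-.06),.055,YAW)
    go([.50,0,.33],4)
    c,im=snap("wrist","w12"); snap("scene","s12"); im=im[:,:,::-1]
    for x,y,z in [(-.015,.06,.1),(-.015,-.06,.1)]: print(proj(c,[[*st(x,y),z]]))
    cv2.imwrite("pics/w12c.png",cv2.resize(im[70:260,310:470],None,fx=3.1,fy=3.1,interpolation=cv2.INTER_CUBIC))
    print(r.current_t())
    for s in ["scene","top","wrist"]:
        if s=="top": snap("top","t12")
        for n in ["apricot_center","plum_center","berry_center","bell","stamp"]:
            for d in r.landmark_of(s,n)[:3]: print(s,n,np.round(d["centre"],4),round(d["score"],2))
E
```

```text
down False [ 0.4892 -0.3674  0.0576] [-0.1 -0.1  0.2]
op 0.7445666783959661 [ 0.2 -0.4  1.9] [0.07 0.05 0.07]
lifted 0.7430955826767913 [-0.7 -0.5 -3.2] 47.4917
4.9
pre [ 0.  -1.5 -2.9]
placed True [ 0.5846 -0.0604  0.0552] [-0.3 -0.2  4.9]
rel 1.002819344885378 52.05
[[386.45394557 126.01564119]]
[[382.748815   223.75932451]]
52.975
scene apricot_center [ 0.5869 -0.0621  0.0538] 0.82
scene apricot_center [ 4.053e-01 -6.320e-02  3.000e-04] 0.43
scene plum_center [0.575  0.0599 0.0527] 0.85
scene berry_center [0.6136 0.1872 0.041 ] 0.73
scene berry_center [0.4689 0.3256 0.0407] 0.7
scene berry_center [0.4953 0.1802 0.0311] 0.67
scene bell [ 0.4091 -0.0629 -0.0047] 0.57
scene stamp [0.4085 0.0845 0.0015] 0.62
top plum_center [0.5715 0.0553 0.0565] 0.8
top berry_center [0.6112 0.1923 0.0347] 0.93
top berry_center [0.476  0.3316 0.0418] 0.69
top berry_center [0.4964 0.1774 0.0373] 0.55
top bell [ 0.4074 -0.0656  0.001 ] 0.97
top stamp [ 0.502  -0.3229 -0.0008] 0.7
wrist apricot_center [ 0.5866 -0.0623  0.0576] 0.98
wrist berry_center [0.4924 0.1765 0.0354] 0.79
wrist berry_center [0.6152 0.1904 0.0339] 0.71
wrist bell [ 0.4085 -0.0645 -0.0018] 0.72
wrist stamp [ 0.4077  0.0834 -0.0042] 0.89
```

View pics/w12c.png

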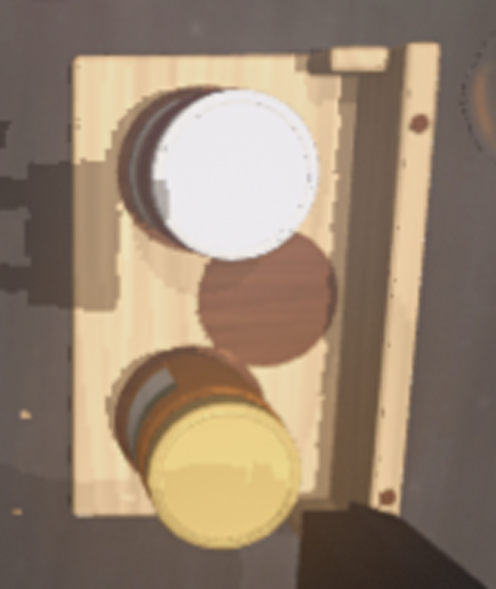

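View pics/s12.png

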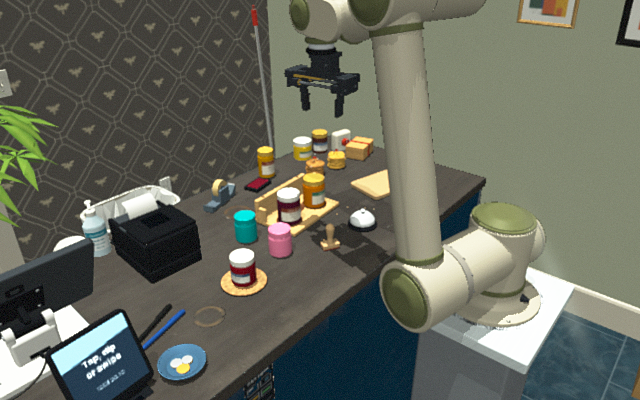

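View pics/w12.png

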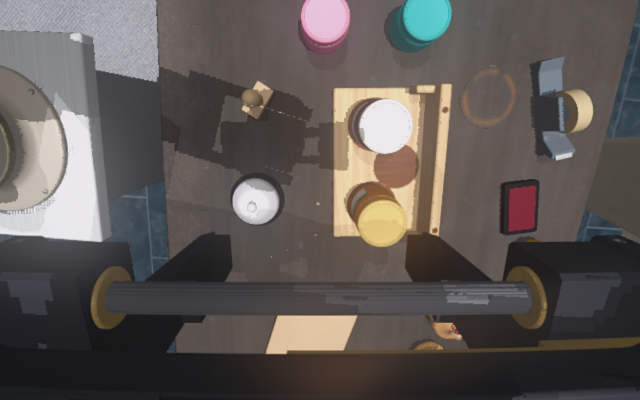

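The final picture matches the first to within about 1 px, with both jars upright on their spots and the bell and stamp unmoved. I'm handing in.

```bash
python3 -c "
from bench import r
print(r.current_contact_force(), r.current_t()); r.hand_in(); print('done')"
```

```text
[-0.14298768 -0.74588968 -0.04293497] 53.775
the job is handed in; nothing more can be done
done
```

The job is done and handed in at 53.8 s of the 122 s allowed. I stood the orange and dark purple jars on the serving board, set the red jar on the cork mat, then put the two front jars back on their spots.

- **Front jars:** The last wrist picture shows both jars upright where they stood at the start, to about 1 px (roughly 1 mm). The predicted spot positions had matched the empty spots to about 0.5 mm.
- **Red jar:** Its lid sat at the predicted pixel over the mat's centre after release. The two cameras that found it at the end read 2–6 mm from the measured mat centre; the networks are good to about 4 mm.
- **Bell, stamp and look-alikes:** The bell and stamp still show at their starting positions, and the pink and turquoise jars were not touched. The gripper was open and clear of everything when I handed in.
- **Checks that disagreed:** In the last top picture, the network placed the stamp on the serving board and did not find the orange jar. In the last wrist picture, it did not find the dark purple jar. I took these as network errors, because the scene and wrist pictures and the network's other readings show those things in place.

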